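Gauge the turned wheels into the magazine

TASK

Sweep the three small wheels out of the tray one at a time through the gauge gate into the slot, using only the fingertips, pushing each far enough that the spring catch snaps shut behind it before the next one enters. All three end lying flat in the slot with the catch shut; the larger wheel is oversize and stays in the tray. Push gently along the board: do not pinch or lift any wheel, and leave the other things on the bench alone.

Things in the scene. Friction and masses are not known exactly. Their poses are not given: they have to be found in the camera images.
- magazine: gauging magazine screwed to the bench: a plywood board 12 mm thick, tray on the robot's side, slot on the far side, both floored by the board's top 12 mm above the bench. Origin: under the middle of the gate at bench level; +x from the tray through the gate into the slot, z up. All x, y below are in this frame
- tray (a point): middle of the tray floor, x = -87 mm. The floor spans x -174 to 0, y -91 to +91 mm; its near edge and sides have a lip 7 mm wide, 6 mm high. Two wooden fences 16 mm high make a funnel from (x -60, y +/-94 mm) to the gate at (x -4, y +/-24 mm)
- gate (a point): middle of the gate on the tray floor (12 mm above the bench): two steel jaws with round noses, 12 mm thick and 16 mm high, 44 mm apart at x = 0; 30 mm or more off the middle their screwed caps reach 23 mm above the floor
- slot_end (a point): middle of the slot's end stop, at floor level, x = 170 mm. The slot runs from the gate to here between wooden walls 11 mm high at y = +/-23.5 mm (the right one, -y, set back to -31 mm from x = 6 to 46 mm for the catch). It takes the three wheels in single file with some room to spare; a wheel pushed in shoves the ones before it along
- catch (a joint): angle of the spring catch, rad: 0 shut (leaf slanting across the right half of the slot), 0.8 folded into the wall. A wheel pushed in folds it aside with about 1 N; it springs shut by itself once the wheel's centre is 53 mm or more past the gate and no finger is in its way (a finger in the slot merely keeps it open)
- catch_tip (a point): tip of the catch's leaf: steel strip 31 mm long, 4 mm thick, 2 to 15 mm above the slot floor, on a pin at x = 8, y = -27 mm; shut, it slants 45 degrees forward and its tip is at x = 30, y = -5 mm
- wheel_1_mid (a point): turned toy wheel of pale wood, 40 mm in diameter and 18 mm thick, lying flat in the tray, 8 mm axle hole and raised hub upward, about 30 g; it slides when pushed. It passes the gate. This point is its centre, half-way up (9 mm above the tray floor while it lies flat); z is its axis
- wheel_2_mid (a point): turned toy wheel of pale wood, 40 mm in diameter and 18 mm thick, lying flat in the tray, 8 mm axle hole and raised hub upward, about 30 g; it slides when pushed. It passes the gate. This point is its centre, half-way up (9 mm above the tray floor while it lies flat); z is its axis
- wheel_3_mid (a point): turned toy wheel of pale wood, 40 mm in diameter and 18 mm thick, lying flat in the tray, 8 mm axle hole and raised hub upward, about 30 g; it slides when pushed. It passes the gate. This point is its centre, half-way up (9 mm above the tray floor while it lies flat); z is its axis
- wheel_big_mid (a point): the oversize wheel: same make and wood, but 50 mm in diameter, 18 mm thick, too wide for the gate; it stays in the tray, may be nudged. This point is its centre, half-way up; z is its axis
- roll: roll of abrasive, 74 x 59 mm, 50 mm high, standing on the 28 mm high batten along the left of the magazine; leave alone. Origin: centre of its underside
- calipers: steel outside calipers lying on the bench in front of the battens, left of the tray, 101 x 99 mm, 9 mm thick; leave alone. Origin: centre of its underside
- offcut: small wood offcut, 32 x 47 mm, 22 mm high, on the bench to the right of the slot; leave alone. Origin: centre of its underside
There are look-alikes about, which are no part of the job. Leave any blue look-alike of the part that bears wheel_3_mid alone.

How it is judged:
On the way, in this order (a step that is already met when the one before it is completed fails the run):
1. one small wheel is in the slot and the catch has snapped shut behind it (((x of wheel_1_mid in the frame of magazine between 0.045 and 0.172 m and y of wheel_1_mid in the frame of magazine between -0.012 and 0.012 m and height (world z) of wheel_1_mid below 0.026 m and angle between wheel_1_mid's own z axis and vertical below 0.15 rad) or (x of wheel_2_mid in the frame of magazine between 0.045 and 0.172 m and y of wheel_2_mid in the frame of magazine between -0.012 and 0.012 m and height (world z) of wheel_2_mid below 0.026 m and angle between wheel_2_mid's own z axis and vertical below 0.15 rad) or (x of wheel_3_mid in the frame of magazine between 0.045 and 0.172 m and y of wheel_3_mid in the frame of magazine between -0.012 and 0.012 m and height (world z) of wheel_3_mid below 0.026 m and angle between wheel_3_mid's own z axis and vertical below 0.15 rad)) and value of joint catch below 0.1 rad), for 0.1 s.
2. two small wheels are in the slot and the catch has snapped shut behind them ((((x of wheel_1_mid in the frame of magazine between 0.045 and 0.172 m and y of wheel_1_mid in the frame of magazine between -0.012 and 0.012 m and height (world z) of wheel_1_mid below 0.026 m and angle between wheel_1_mid's own z axis and vertical below 0.15 rad) and (x of wheel_2_mid in the frame of magazine between 0.045 and 0.172 m and y of wheel_2_mid in the frame of magazine between -0.012 and 0.012 m and height (world z) of wheel_2_mid below 0.026 m and angle between wheel_2_mid's own z axis and vertical below 0.15 rad)) or ((x of wheel_1_mid in the frame of magazine between 0.045 and 0.172 m and y of wheel_1_mid in the frame of magazine between -0.012 and 0.012 m and height (world z) of wheel_1_mid below 0.026 m and angle between wheel_1_mid's own z axis and vertical below 0.15 rad) and (x of wheel_3_mid in the frame of magazine between 0.045 and 0.172 m and y of wheel_3_mid in the frame of magazine between -0.012 and 0.012 m and height (world z) of wheel_3_mid below 0.026 m and angle between wheel_3_mid's own z axis and vertical below 0.15 rad)) or ((x of wheel_2_mid in the frame of magazine between 0.045 and 0.172 m and y of wheel_2_mid in the frame of magazine between -0.012 and 0.012 m and height (world z) of wheel_2_mid below 0.026 m and angle between wheel_2_mid's own z axis and vertical below 0.15 rad) and (x of wheel_3_mid in the frame of magazine between 0.045 and 0.172 m and y of wheel_3_mid in the frame of magazine between -0.012 and 0.012 m and height (world z) of wheel_3_mid below 0.026 m and angle between wheel_3_mid's own z axis and vertical below 0.15 rad))) and value of joint catch below 0.1 rad), for 0.1 s.
3. all three small wheels are in the slot and the catch has snapped shut behind them (x of wheel_1_mid in the frame of magazine between 0.045 and 0.172 m and y of wheel_1_mid in the frame of magazine between -0.012 and 0.012 m and height (world z) of each of wheel_1_mid, wheel_2_mid, wheel_3_mid below 0.026 m and angle between each of wheel_1_mid, wheel_2_mid, wheel_3_mid's own z axis and vertical below 0.15 rad and x of wheel_2_mid in the frame of magazine between 0.045 and 0.172 m and y of wheel_2_mid in the frame of magazine between -0.012 and 0.012 m and x of wheel_3_mid in the frame of magazine between 0.045 and 0.172 m and y of wheel_3_mid in the frame of magazine between -0.012 and 0.012 m and value of joint catch below 0.1 rad), for 0.1 s.
At the end, for the whole second after the job is handed in: The three small wheels lie flat (within 0.15 rad) in the slot behind the catch, their centres 45 to 172 mm past the gate and within 12 mm of the slot's middle; the catch is shut (below 0.1 rad); the oversize wheel lies flat in the tray; all at rest (all of step 3 and x of wheel_big_mid in the frame of magazine between -0.178 and 0 m and y of wheel_big_mid in the frame of magazine between -0.1 and 0.1 m and height (world z) of wheel_big_mid between 0.017 and 0.026 m and angle between wheel_big_mid's own z axis and vertical below 0.15 rad and linear speed of each of wheel_1, wheel_2, wheel_3, wheel_big below 0.02 m/s); the robot touches nothing.
It fails at once if a wheel is lifted (its centre 36 mm or more above the bench, 15 mm above its place on the board) (height (world z) of any of wheel_1_mid, wheel_2_mid, wheel_3_mid, wheel_big_mid above 0.036 m).
It fails at once if a wheel is pinched or pressed by the fingers with more than 25 N (contact force between the fingers and wheel_1 above 25 N or contact force between the fingers and wheel_2 above 25 N or contact force between the fingers and wheel_3 above 25 N or contact force between the fingers and wheel_big above 25 N).
It fails at once if the abrasive roll, the calipers or the offcut are moved by more than 20 mm (distance of any of roll, calipers, offcut from where it was at the start of the episode above 0.02 m).
It also fails if it takes over 64 s, if anything falls off the work surface, if the arm or the gripper's body presses on something with over 40 N, if the wrist force passes 120 N, or if a joint passes its speed limit or range.

ROBOT

A 6-joint arm with a two-finger parallel gripper is mounted at the origin on a cart in front of the work surface, level with it; the furniture and walls round the work are solid. World frame = base frame: x ahead of the robot, y to its left, z up, the work surface at z = 0. Lengths are in m, angles in rad, forces in N, time in s.
With the tool pointing down it reaches from about 0.225 to 0.725 m from the base axis. Payload 3.1 kg.
Tool frame: the origin (TCP) lies on the centre line of the jaws, within the pads' length; the fingertips stand 11 mm ahead of it and the grasp point (between the pads) lies 8 mm behind it (nose_length is the distance from the TCP to the fingertips, in m); z points along the fingers, x is the direction in which the jaws open and shut, and the axes are right-handed (so a half turn about z gives the same grasp; the last joint's range is limited). The gripper opens to 85 mm and grips with 20 to 120 N. Pads are 22 mm wide; open, the fingers measure 114 mm over their backs; the gripper's body (76 mm by 85 mm) begins 54 mm behind the grasp point. The pads swing forward as they close: fully open they stand 13 mm farther back than shut.
Start: joints at [-1.379, 0.048, 0.099, 1.622, 0, 1.443], TCP at [0.165, -0.498, 0.242] pointing down, gripper open.
Joint ranges: [-2.91, 2.91], [-0.99, 1.94], [-1.21, 1.42], [-2.12, 2.29], [-1.49, 1.47], [-3.14, 3.14]. Speed limits (rad/s): [2.79, 2.79, 3.14, 3.14, 3.14, 3.14].

INTERFACE

Orientations are given as a unit quaternion [w, x, y, z].
In Python, from bench import state, camera, camera_model, job_done, nose_length gives the robot as it stands.
- The arm moves only by the tool arm_command, never from a script. Its argument "steps" is a list of rows, each an object of numbers: "tx", "ty", "tz": the shift along the tool's x, y, z in cm; "ax", "ay", "az": the turn, a rotation vector about the tool's x, y, z in degrees; "fingers": the closure in counts, from 0 (fully open) to 255 (shut). In form: [{"tx": .., "ty": .., "tz": .., "ax": .., "ay": .., "az": .., "fingers": ..}, ...]. A call has 1 to 20 rows; each row shifts and turns the commanded pose from where the row before left it, along the tool's axes as they then stand; what a row does not reach is not made up. A row lasts 1/10 s, in which the tool goes at most 50 mm and 8.59 degrees, less where a joint would pass 70% of its speed; a pose out of reach is approached as far as the arm can. A call with a gripper value outside its range is refused whole. The fingers move at their own pace and stop on an object; the grip force is fixed at half the most. Time passes only in rows, so rows that do not move let the fingers close. It gives the time, the measured TCP pose, the force and the opening at its end, in the units of the state.
- state(): the state, without advancing time (a new reading comes with each control period).
- camera(name): name is "scene" or "top" or "wrist"; returns the picture (384x512x3 uint8, red, green, blue); there is no depth.
- camera_model(name): a dict with "intrinsics" (3x3 intrinsics, pixels), "rvec" (rotation vector, rad) and "tvec" (3), from world to camera coordinates, as OpenCV has them. Camera axes: x right, y down, z forward; pixel columns grow to the right and rows downward; lengths in m; the calibration is good to about 2 mm. A picture is of the moment at which its call begins: read the wrist's pose just before it. camera_model takes no time and is no camera call; for the wrist camera it gives the pose at the moment of the call.
- job_done(): hands the job in, once; it reports no verdict.
The state is a dict: "clock": time; "q": joint angles; "qvel": joint speeds; "effort": joint torques, N m; "tcp_pos": TCP position; "orientation": TCP orientation; "wrist_force": force on the tool from outside, world axes, zero at the start; "torque": the same for the moment, N m; "width": opening from 0.0 (shut) to 1.0 (fully open).
Only numpy, scipy, OpenCV 4.12 (cv2) and the standard library are available. Lean on these libraries where they do the work, as an engineer would, in place of code of your own. Each camera call takes 0.05 s, during which the arm holds its last target. There are 200 camera calls.

## Working session

There is one attempt and no reset: what is moved stays moved. The work goes in short steps, Python scripts to look and compute and a tool call to move; the robot and the scene stay as the last step left them, time stands still between calls to the robot, and variables do not carry over. Pictures are saved under pics/ and viewed, about 8 in all and at most 12, crops included, and the job is handed in when it is done.

Besides the shell and the picture viewer there is one more tool, called as name([rows], argument=value, ...), one row to a line, values as JSON. arm_command: Moves the arm, as the interface text tells. Its arguments: {"type":"object","properties":{"steps":{"type":"array","items":{"type":"object","properties":{"tx":{"type":"number"},"ty":{"type":"number"},"tz":{"type":"number"},"ax":{"type":"number"},"ay":{"type":"number"},"az":{"type":"number"},"fingers":{"type":"number"}}}}},"required":["steps"]}

```bash
ls; mkdir -p pics; python3 - <<'E'
from bench import *
import cv2,numpy as np
s=state();print({k:np.round(v,3) for k,v in s.items()},nose_length)
for n in("top","scene"):
    im=camera(n);cv2.imwrite(f"pics/{n}0.png",cv2.resize(im[...,::-1],None,fx=1.5,fy=1.5));m=camera_model(n)
    R=cv2.Rodrigues(np.array(m["rvec"]))[0];print(n,np.round(-R.T@np.array(m["tvec"]).ravel(),3),np.round(R,2).tolist(),np.round(m["intrinsics"],1).tolist())
E
```

```text
pics
{'clock': np.float64(0.0), 'q': array([-1.379,  0.049,  0.098,  1.622, -0.   ,  1.443]), 'qvel': array([ 0.001, -0.   ,  0.001, -0.003,  0.001,  0.001]), 'effort': array([-0.0000e+00, -3.3878e+01,  3.2002e+01,  2.0000e-02, -0.0000e+00,
        0.0000e+00]), 'tcp_pos': array([ 0.165, -0.498,  0.241]), 'orientation': array([-0.001,  0.811, -0.585, -0.001]), 'wrist_force': array([ 0.753,  0.602, -0.019]), 'torque': array([ 0.04 ,  0.083, -0.026]), 'width': np.float64(1.001)} 0.011
top [ 0.401 -0.144  1.046] [[-0.01, -1.0, -0.01], [-0.99, 0.01, -0.15], [0.15, 0.0, -0.99]] [[439.5, 0.0, 247.1], [0.0, 439.5, 189.1], [0.0, 0.0, 1.0]]
scene [-0.225  0.421  0.95 ] [[-0.58, -0.81, -0.02], [-0.55, 0.41, -0.73], [0.6, -0.42, -0.68]] [[476.1, 0.0, 253.6], [0.0, 476.1, 186.7], [0.0, 0.0, 1.0]]
```

View pics/top0.png

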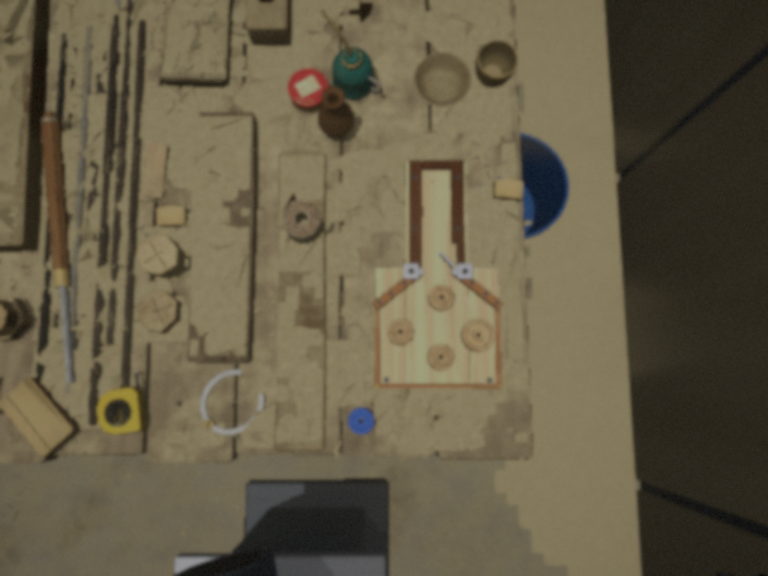

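View pics/scene0.png

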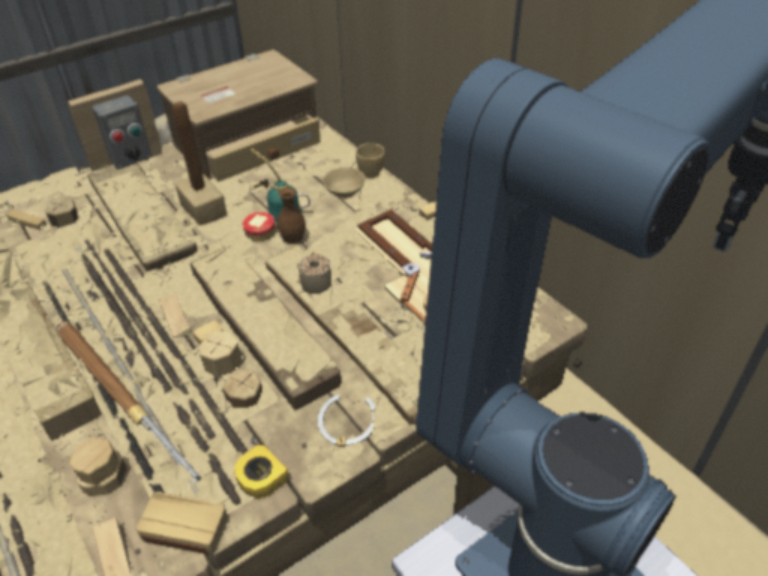

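The top view shows the magazine: jaw caps at about (411,270) and (463,270), small wheels at (441,297), (401,332) and (441,357), and the big wheel at (478,335), all in 1.5x pixels. There is a blue decoy at (361,420). In the scene view the arm hides the magazine.

```bash
cat > h.py <<'E'
from bench import *
import cv2,numpy as np
from scipy.spatial.transform import Rotation as Ro
def cast(m,px,z):
    K=np.array(m["intrinsics"],float);R=cv2.Rodrigues(np.array(m["rvec"],float))[0];t=np.array(m["tvec"],float).ravel()
    c=-R.T@t;d=(R.T@np.linalg.inv(K)@np.c_[np.atleast_2d(px),np.ones(len(np.atleast_2d(px)))].T).T
    return c+d*((z-c[2])/d[:,2:])
def proj(m,P):
    return cv2.projectPoints(np.array(P,float).reshape(-1,3),np.array(m["rvec"],float),np.array(m["tvec"],float),np.array(m["intrinsics"],float),None)[0].reshape(-1,2)
def toolR():
    w,x,y,z=state()["orientation"];return Ro.from_quat([x,y,z,w]).as_matrix()
E
python3 - <<'E'
from h import *
m=camera_model("top");f=lambda p,z:print(np.round(cast(m,np.array(p)/1.5,z),4).tolist())
f([[411,270],[463,270]],.035)
f([[376,385],[500,385]],.018)
f([[422,170],[451,170]],.012)
f([[441,297],[401,332],[441,357],[478,335]],.030)
w=camera_model("wrist");R=cv2.Rodrigues(np.array(w["rvec"]))[0];T=toolR();s=state()
print("tool",T.round(3).tolist());print("cam pos in tool",T.T@(-R.T@np.array(w["tvec"]).ravel()-s["tcp_pos"]),"cam axes in tool",(R@T).round(2).tolist(),w["intrinsics"])
E
```

```text
[[0.5794, -0.2026, 0.035], [0.5788, -0.2835, 0.035]]
[[0.4029, -0.1468, 0.018], [0.4017, -0.3378, 0.018]]
[[0.7488, -0.2245, 0.012], [0.7485, -0.2717, 0.012]]
[[0.5374, -0.2488, 0.03], [0.4834, -0.186, 0.03], [0.4446, -0.2467, 0.03], [0.4779, -0.3044, 0.03]]
tool [[0.314, -0.949, -0.0], [-0.949, -0.314, 0.002], [-0.002, -0.0, -1.0]]
cam pos in tool [ 0.00018574 -0.07314765 -0.13159968] cam axes in tool [[1.0, -0.0, 0.0], [0.0, 0.96, -0.29], [-0.0, 0.29, 0.96]] [[317.16869002   0.         255.80526733]
 [  0.         317.16869002 188.15150379]
 [  0.           0.           1.        ]]
```

arm_command([
  {"az":6.1,"fingers":226},
  {"az":6.1,"fingers":226},
  {"az":6.1,"fingers":226},
  {"tx":-2.1,"ty":-3.2,"fingers":226},
  {"tx":-2.1,"ty":-3.2,"fingers":226},
  {"tx":-2.1,"ty":-3.2,"fingers":226},
  {"tx":-2.1,"ty":-3.2,"fingers":226},
  {"tx":-2.1,"ty":-3.2,"fingers":226},
  {"tx":-2.1,"ty":-3.2,"fingers":226},
  {"tx":-2.1,"ty":-3.2,"fingers":226},
  {"tx":-2.1,"ty":-3.2,"fingers":226},
  {"tx":-2.1,"ty":-3.2,"fingers":226},
  {"tx":-2.1,"ty":-3.2,"fingers":226},
  {"tx":-2.1,"ty":-3.2,"fingers":226},
  {"tx":-2.1,"ty":-3.2,"fingers":226},
  {"fingers":226},
  {"fingers":226},
  {"fingers":226},
])

```text
invalid input
```

```bash
python3 - <<'E'
from h import *
s=state();print(s["clock"],s["tcp_pos"],s["width"],toolR().round(4).tolist())
m=camera_model("wrist");im=camera("wrist");np.save("w0.npy",im);cv2.imwrite("pics/w0.png",cv2.resize(im[...,::-1],None,fx=1.5,fy=1.5))
import pickle;pickle.dump(m,open("w0.pkl","wb"))
E
```

```text
0.1 [ 0.16492702 -0.49785551  0.24121184] 0.9978910044962971 [[0.3144, -0.9493, -0.0004], [-0.9493, -0.3144, 0.0021], [-0.0021, -0.0002, -1.0]]
```

View pics/w0.png

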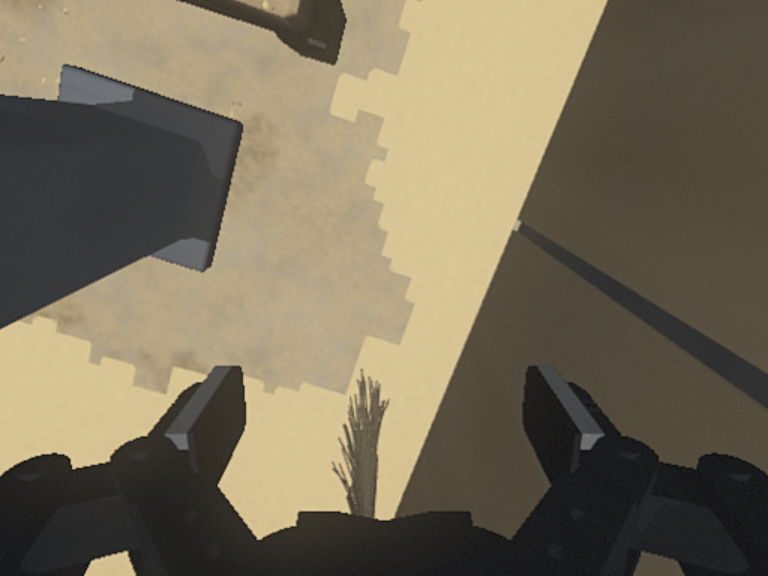

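The move was refused, so this picture only shows the floor and the open fingers. I'll retry with all keys in each row.

arm_command([
  {"tx":0,"ty":0,"tz":0,"ax":0,"ay":0,"az":6.1,"fingers":226},
  {"tx":0,"ty":0,"tz":0,"ax":0,"ay":0,"az":6.1,"fingers":226},
  {"tx":0,"ty":0,"tz":0,"ax":0,"ay":0,"az":6.1,"fingers":226},
])

```text
clock: 0.45
tcp_pos: [0.165, -0.4981, 0.2418]
orientation: [0.0, -0.706, 0.709, 0.0]
wrist_force: [0.2, 0.3, 0.1]
width: 0.515
```

arm_command([
  {"tx":-2.1,"ty":-3.2,"tz":0,"ax":0,"ay":0,"az":0,"fingers":226},
  {"tx":-2.1,"ty":-3.2,"tz":0,"ax":0,"ay":0,"az":0,"fingers":226},
  {"tx":-2.1,"ty":-3.2,"tz":0,"ax":0,"ay":0,"az":0,"fingers":226},
  {"tx":-2.1,"ty":-3.2,"tz":0,"ax":0,"ay":0,"az":0,"fingers":226},
  {"tx":-2.1,"ty":-3.2,"tz":0,"ax":0,"ay":0,"az":0,"fingers":226},
  {"tx":-2.1,"ty":-3.2,"tz":0,"ax":0,"ay":0,"az":0,"fingers":226},
  {"tx":-2.1,"ty":-3.2,"tz":0,"ax":0,"ay":0,"az":0,"fingers":226},
  {"tx":-2.1,"ty":-3.2,"tz":0,"ax":0,"ay":0,"az":0,"fingers":226},
  {"tx":-2.1,"ty":-3.2,"tz":0,"ax":0,"ay":0,"az":0,"fingers":226},
  {"tx":-2.1,"ty":-3.2,"tz":0,"ax":0,"ay":0,"az":0,"fingers":226},
  {"tx":-2.1,"ty":-3.2,"tz":0,"ax":0,"ay":0,"az":0,"fingers":226},
  {"tx":-2.1,"ty":-3.2,"tz":0,"ax":0,"ay":0,"az":0,"fingers":226},
  {"tx":0,"ty":0,"tz":0,"ax":0,"ay":0,"az":0,"fingers":226},
  {"tx":0,"ty":0,"tz":0,"ax":0,"ay":0,"az":0,"fingers":226},
])

```text
clock: 1.85
tcp_pos: [0.549, -0.2455, 0.2414]
orientation: [0.001, 0.708, -0.706, -0.001]
wrist_force: [-0.7, -0.6, -0.2]
width: 0.114
```

```bash
python3 - <<'E'
from h import *
s=state();print(s["clock"],s["tcp_pos"],s["width"],toolR().round(4).tolist())
m=camera_model("wrist");im=camera("wrist");np.save("w1.npy",im);cv2.imwrite("pics/w1.png",cv2.resize(im[...,::-1],None,fx=1.5,fy=1.5))
import pickle;pickle.dump(m,open("w1.pkl","wb"))
E
```

```text
1.85 [ 0.54903273 -0.2455335   0.24139208] 0.11356985702982028 [[0.0023, -1.0, -0.0019], [-1.0, -0.0023, 0.0004], [-0.0004, 0.0019, -1.0]]
```

View pics/w1.png

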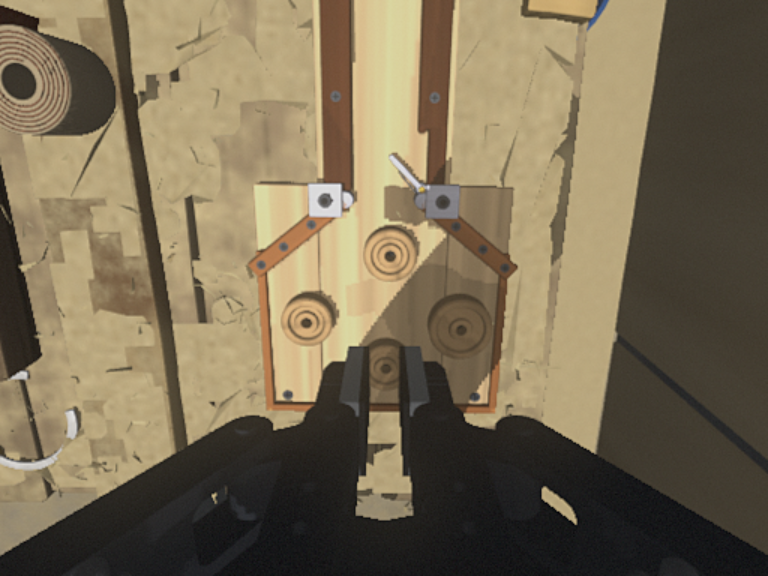

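The wrist view is clear. In 1.5x pixels, the cap screws are at (325,200) and (442,201), and the wall screws at (335,97) and (435,98). Small-wheel holes are at (389,256), (306,323) and (386,368), and the big one at (461,329). The catch is shut.

```bash
python3 - <<'E'
from h import *
import pickle
m=pickle.load(open("w1.pkl","rb"));im=np.load("w1.npy");g=cv2.cvtColor(im,cv2.COLOR_RGB2GRAY).astype(float)
def ref(p,r=5):
    u,v=np.round(np.array(p)/1.5).astype(int);w=g[v-r:v+r+1,u-r:u+r+1];k=np.clip(np.percentile(w,40)-w,0,None);Y,X=np.mgrid[v-r:v+r+1,u-r:u+r+1]
    return [(k*X).sum()/k.sum(),(k*Y).sum()/k.sum()]
for n,P,z in(("caps",[[325,200],[442,201]],.035),("wall",[[335.5,97],[435,98]],.023),("fenceL",[[311,225],[283,247],[261,266]],.028),("fenceR",[[456,227],[483,249],[505,268]],.028),("wheels",[[389.5,256],[306,323],[386,368]],.031),("big",[[461,329]],.031)):
    print(n,np.round([c for c in cast(m,[ref(p) for p in P],z)],4)[:,:2].tolist(), np.round(cast(m,np.array(P)/1.5,z),4)[:,:2].tolist())
E
```

```text
caps [[0.5792, -0.204], [0.5778, -0.2872]] [[0.5791, -0.2042], [0.5786, -0.2867]]
wall [[0.6467, -0.21], [0.6481, -0.2804]] [[0.6479, -0.2123], [0.6474, -0.2807]]
fenceL [[0.5608, -0.1922], [0.5439, -0.171], [0.5294, -0.1536]] [[0.56, -0.1924], [0.5435, -0.171], [0.5288, -0.1536]]
fenceR [[0.5595, -0.2979], [0.5425, -0.3189], [0.5277, -0.3364]] [[0.5588, -0.2985], [0.5424, -0.3194], [0.5278, -0.3368]]
wheels [[0.5378, -0.2499], [0.4847, -0.1857], [0.4463, -0.2475]] [[0.5376, -0.25], [0.4841, -0.1858], [0.4458, -0.2477]]
big [[0.4794, -0.3052]] [[0.4795, -0.3057]]
```

arm_command([
  {"tx":0.2,"ty":2.6,"tz":0,"ax":0,"ay":0,"az":0.3,"fingers":226},
  {"tx":0.25,"ty":2.7,"tz":0,"ax":0,"ay":0,"az":0.3,"fingers":226},
  {"tx":0,"ty":0,"tz":3.5,"ax":0,"ay":0,"az":0,"fingers":226},
  {"tx":0,"ty":0,"tz":3.5,"ax":0,"ay":0,"az":0,"fingers":226},
  {"tx":0,"ty":0,"tz":3.5,"ax":0,"ay":0,"az":0,"fingers":226},
  {"tx":0,"ty":0,"tz":3.5,"ax":0,"ay":0,"az":0,"fingers":226},
  {"tx":0,"ty":0,"tz":3,"ax":0,"ay":0,"az":0,"fingers":226},
  {"tx":0,"ty":0,"tz":1.5,"ax":0,"ay":0,"az":0,"fingers":226},
  {"tx":0,"ty":0,"tz":0,"ax":0,"ay":0,"az":0,"fingers":226},
  {"tx":0,"ty":0,"tz":0,"ax":0,"ay":0,"az":0,"fingers":226},
])

```text
clock: 2.9
tcp_pos: [0.496, -0.2515, 0.0585]
orientation: [0.0, -0.703, 0.711, -0.001]
wrist_force: [0.2, 0.3, 0.4]
width: 0.114
```

```bash
cat > look.py <<'E'
from h import *
import sys
n=sys.argv[1]
m=camera_model("wrist");s=state();print(s["clock"],s["tcp_pos"].round(4),s["wrist_force"].round(1),toolR().round(4).tolist())
im=camera("wrist");np.save(n+".npy",im);cv2.imwrite(f"pics/{n}.png",cv2.resize(im[...,::-1],None,fx=1.5,fy=1.5))
import pickle;pickle.dump(m,open(n+".pkl","wb"))
E
python3 look.py w2
```

```text
2.9 [ 0.496  -0.2515  0.0585] [0.2 0.3 0.4] [[-0.0111, -0.9999, 0.0011], [-0.9999, 0.0111, -0.0009], [0.0009, -0.0011, -1.0]]
```

View pics/w2.png

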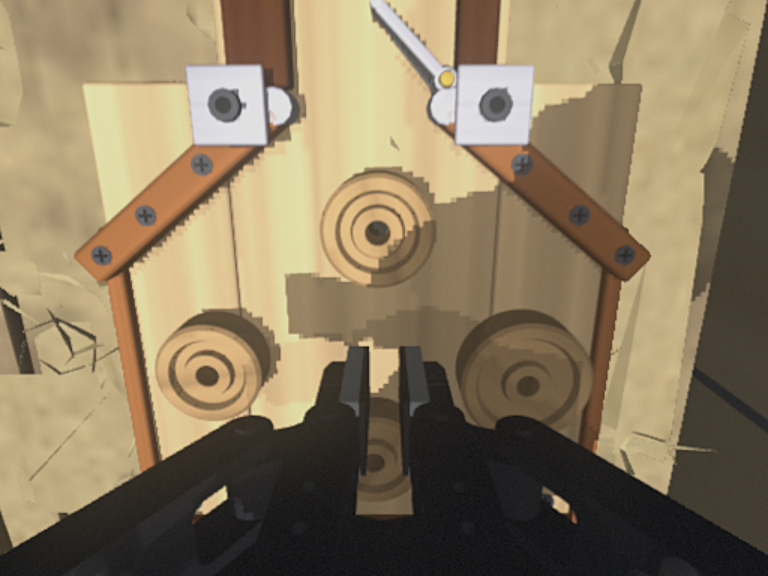

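Wheel A's hole is at (377,232), the caps at (224,104) and (496,104), and the fingers are centred at 384. They sit between wheels A and C, clear of both.

```bash
python3 - <<'E'
from h import *
import pickle
m=pickle.load(open("w2.pkl","rb"))
for n,P,z in(("caps",[[224,104],[496,104]],.035),("fences",[[202,164],[145,215],[101,256],[522,164],[580,215],[624,256]],.028),("wheels",[[377.5,232],[206.5,376],[375,462]],.031),("big",[[527,386]],.031)):
    print(n,np.round(cast(m,np.array(P)/1.5,z),4)[:,:2].tolist())
s=state();print(proj(m,[s["tcp_pos"]+[.011,0,-.008]])*1.5,proj(m,[s["tcp_pos"]+[.011,0,-.011]])*1.5)
E
```

```text
caps [[0.5794, -0.2039], [0.5785, -0.2872]]
fences [[0.5614, -0.1924], [0.5446, -0.1709], [0.5304, -0.1532], [0.5602, -0.2984], [0.543, -0.3195], [0.5284, -0.3365]]
wheels [[0.5385, -0.2503], [0.4849, -0.1858], [0.4464, -0.2479]]
big [[0.4794, -0.3054]]
[[382.94744783 339.71795154]] [[382.96453833 335.93208018]]
```

arm_command([
  {"tx":-0.12,"ty":0,"tz":1.5,"ax":0,"ay":0,"az":0,"fingers":226},
  {"tx":0,"ty":0,"tz":1.6,"ax":0,"ay":0,"az":0,"fingers":226},
  {"tx":0,"ty":0,"tz":0,"ax":0,"ay":0,"az":0,"fingers":226},
  {"tx":0,"ty":-0.5,"tz":0,"ax":0,"ay":0,"az":0,"fingers":226},
  {"tx":0,"ty":-0.5,"tz":0,"ax":0,"ay":0,"az":0,"fingers":226},
  {"tx":-0.08,"ty":-0.5,"tz":0,"ax":0,"ay":0,"az":0,"fingers":226},
  {"tx":-0.08,"ty":-0.5,"tz":0,"ax":0,"ay":0,"az":0,"fingers":226},
  {"tx":-0.08,"ty":-0.5,"tz":0,"ax":0,"ay":0,"az":0,"fingers":226},
  {"tx":-0.08,"ty":-0.5,"tz":0,"ax":0,"ay":0,"az":0,"fingers":226},
  {"tx":-0.08,"ty":-0.5,"tz":0,"ax":0,"ay":0,"az":0,"fingers":226},
  {"tx":-0.08,"ty":-0.5,"tz":0,"ax":0,"ay":0,"az":0,"fingers":226},
  {"tx":0,"ty":0,"tz":0,"ax":0,"ay":0,"az":0,"fingers":226},
])

```text
clock: 4.15
tcp_pos: [0.5368, -0.2449, 0.0264]
orientation: [0.0, -0.704, 0.71, -0.0]
wrist_force: [-0.2, -0.4, 0.2]
width: 0.113
```

```bash
python3 look.py w3
```

```text
4.15 [ 0.5368 -0.2449  0.0264] [-0.2 -0.4  0.2] [[-0.0095, -1.0, 0.0006], [-1.0, 0.0095, -0.0001], [0.0001, -0.0006, -1.0]]
```

View pics/w3.png

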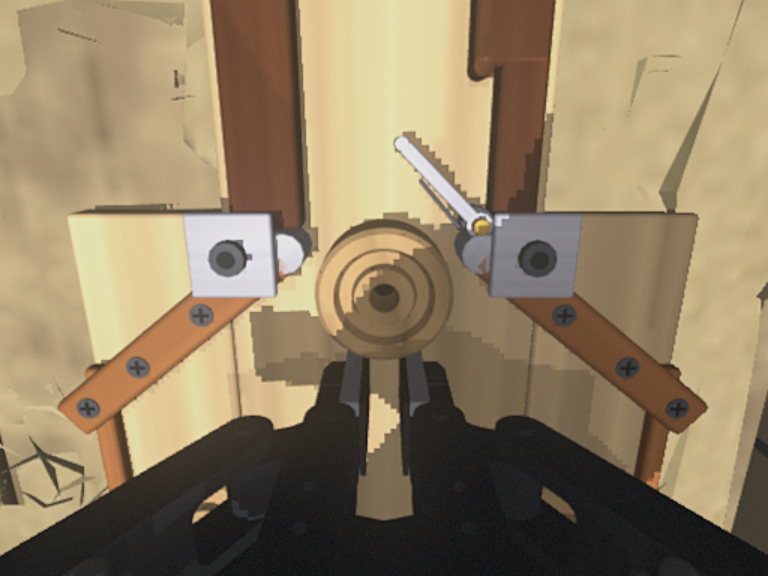

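Wheel A is cradled at (385,297), just short of the gate and within 1 mm of its middle (381). I'm pushing it through.

arm_command([
  {"tx":-0.05,"ty":-0.5,"tz":0,"ax":0,"ay":0,"az":0,"fingers":226},
  {"tx":0,"ty":-0.5,"tz":0,"ax":0,"ay":0,"az":0,"fingers":226},
  {"tx":0,"ty":-0.5,"tz":0,"ax":0,"ay":0,"az":0,"fingers":226},
  {"tx":0,"ty":-0.5,"tz":0,"ax":0,"ay":0,"az":0,"fingers":226},
  {"tx":0,"ty":-0.5,"tz":0,"ax":0,"ay":0,"az":0,"fingers":226},
  {"tx":0,"ty":-0.5,"tz":0,"ax":0,"ay":0,"az":0,"fingers":226},
  {"tx":0,"ty":-0.5,"tz":0,"ax":0,"ay":0,"az":0,"fingers":226},
  {"tx":0,"ty":0,"tz":0,"ax":0,"ay":0,"az":0,"fingers":226},
])

```text
clock: 5.0
tcp_pos: [0.5719, -0.2448, 0.0263]
orientation: [0.0, -0.704, 0.71, -0.0]
wrist_force: [-0.2, 0.9, 0.1]
width: 0.118
```

arm_command([
  {"tx":0,"ty":-0.5,"tz":0,"ax":0,"ay":0,"az":0,"fingers":226},
  {"tx":0,"ty":-0.5,"tz":0,"ax":0,"ay":0,"az":0,"fingers":226},
  {"tx":0,"ty":-0.5,"tz":0,"ax":0,"ay":0,"az":0,"fingers":226},
  {"tx":0,"ty":-0.5,"tz":0,"ax":0,"ay":0,"az":0,"fingers":226},
  {"tx":0,"ty":-0.5,"tz":0,"ax":0,"ay":0,"az":0,"fingers":226},
  {"tx":0,"ty":-0.5,"tz":0,"ax":0,"ay":0,"az":0,"fingers":226},
  {"tx":0,"ty":-0.5,"tz":0,"ax":0,"ay":0,"az":0,"fingers":226},
  {"tx":0,"ty":-0.2,"tz":0,"ax":0,"ay":0,"az":0,"fingers":226},
  {"tx":0,"ty":0,"tz":0,"ax":0,"ay":0,"az":0,"fingers":226},
])

```text
clock: 5.9
tcp_pos: [0.6085, -0.2451, 0.0262]
orientation: [0.0, -0.704, 0.711, -0.0]
wrist_force: [0.9, 0.1, 0.4]
width: 0.117
```

```bash
python3 look.py w4
```

```text
5.9 [ 0.6085 -0.2451  0.0262] [0.9 0.1 0.4] [[-0.0097, -1.0, 0.0005], [-1.0, 0.0097, 0.0001], [-0.0001, -0.0005, -1.0]]
```

View pics/w4.png

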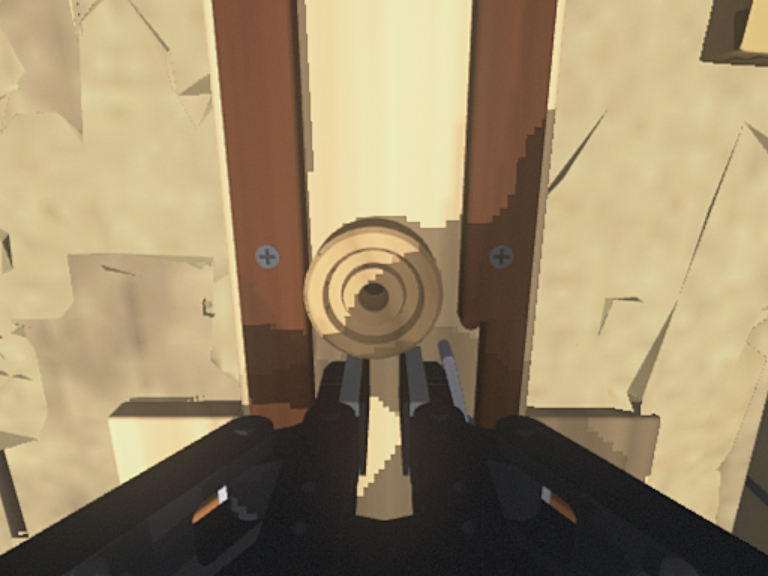

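Wheel A is in the slot at (373,294), with the leaf leaning on the finger. I'll back off, lift, and check the catch.

arm_command([
  {"tx":0,"ty":0.5,"tz":0,"ax":0,"ay":0,"az":0,"fingers":226},
  {"tx":0,"ty":0.7,"tz":0,"ax":0,"ay":0,"az":0,"fingers":226},
  {"tx":0,"ty":0.9,"tz":0,"ax":0,"ay":0,"az":0,"fingers":226},
  {"tx":0,"ty":0.9,"tz":0,"ax":0,"ay":0,"az":0,"fingers":226},
  {"tx":0,"ty":0,"tz":-2,"ax":0,"ay":0,"az":0,"fingers":226},
  {"tx":0,"ty":0,"tz":-3,"ax":0,"ay":0,"az":0,"fingers":226},
  {"tx":0.1,"ty":2,"tz":-3,"ax":0,"ay":0,"az":0,"fingers":226},
  {"tx":0.1,"ty":2,"tz":-3,"ax":0,"ay":0,"az":0,"fingers":226},
  {"tx":0.1,"ty":2,"tz":-2,"ax":0,"ay":0,"az":0,"fingers":226},
  {"tx":0,"ty":0,"tz":0,"ax":0,"ay":0,"az":0,"fingers":226},
  {"tx":0,"ty":0,"tz":0,"ax":0,"ay":0,"az":0,"fingers":226},
])

```text
clock: 7.05
tcp_pos: [0.5178, -0.2478, 0.1569]
orientation: [0.0, -0.703, 0.711, -0.001]
wrist_force: [-0.2, -0.4, -0.6]
width: 0.114
```

```bash
python3 look.py w5
```

```text
7.05 [ 0.5178 -0.2478  0.1569] [-0.2 -0.4 -0.6] [[-0.011, -0.9999, 0.0018], [-0.9999, 0.011, -0.0011], [0.0011, -0.0018, -1.0]]
```

View pics/w5.png

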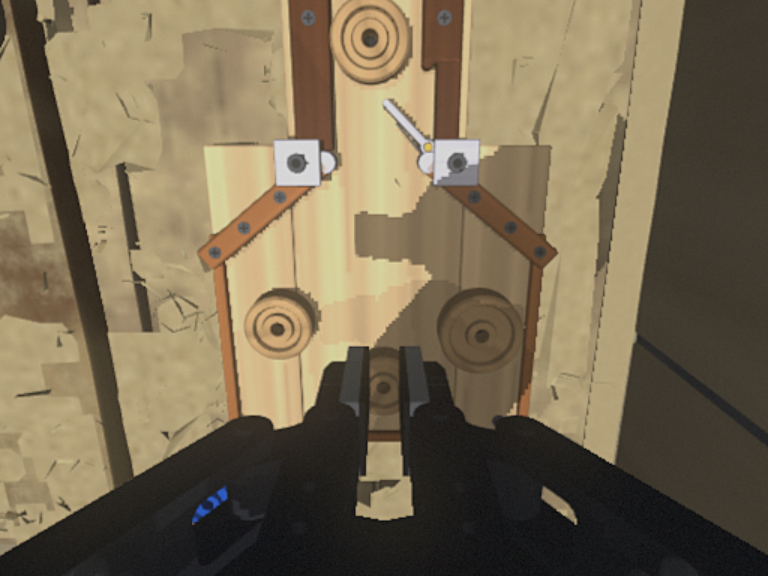

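The catch is shut with wheel A behind it at (369,38). Wheel C is at (383,387), unmoved. Next I go behind C, with the tips above the lip's height.

arm_command([
  {"tx":0.03,"ty":2.6,"tz":0,"ax":0,"ay":0,"az":0,"fingers":226},
  {"tx":0.03,"ty":2.7,"tz":0,"ax":0,"ay":0,"az":0,"fingers":226},
  {"tx":0.03,"ty":2.7,"tz":0,"ax":0,"ay":0,"az":0,"fingers":226},
  {"tx":0.03,"ty":2.7,"tz":0,"ax":0,"ay":0,"az":0,"fingers":226},
  {"tx":0,"ty":0,"tz":3,"ax":0,"ay":0,"az":0,"fingers":226},
  {"tx":0,"ty":0,"tz":3,"ax":0,"ay":0,"az":0,"fingers":226},
  {"tx":0,"ty":0,"tz":2,"ax":0,"ay":0,"az":0,"fingers":226},
  {"tx":0,"ty":0,"tz":1,"ax":0,"ay":0,"az":0,"fingers":226},
  {"tx":0,"ty":0,"tz":0,"ax":0,"ay":0,"az":0,"fingers":226},
  {"tx":0,"ty":0,"tz":0,"ax":0,"ay":0,"az":0,"fingers":226},
])

```text
clock: 8.1
tcp_pos: [0.4112, -0.2474, 0.0663]
orientation: [-0.0, -0.704, 0.711, 0.0]
wrist_force: [-0.2, -0.3, 0.5]
width: 0.114
```

arm_command([
  {"tx":0.05,"ty":0,"tz":2,"ax":0,"ay":0,"az":0,"fingers":226},
  {"tx":0,"ty":0,"tz":1.5,"ax":0,"ay":0,"az":0,"fingers":226},
  {"tx":0,"ty":0,"tz":0,"ax":0,"ay":0,"az":0,"fingers":226},
  {"tx":0,"ty":-0.3,"tz":0,"ax":0,"ay":0,"az":0,"fingers":226},
  {"tx":0,"ty":-0.5,"tz":0,"ax":0,"ay":0,"az":0,"fingers":226},
  {"tx":0,"ty":-0.5,"tz":0,"ax":0,"ay":0,"az":0,"fingers":226},
  {"tx":0,"ty":-0.5,"tz":0,"ax":0,"ay":0,"az":0,"fingers":226},
  {"tx":-0.03,"ty":-0.7,"tz":0.1,"ax":0,"ay":0,"az":0,"fingers":226},
  {"tx":-0.03,"ty":-0.7,"tz":0.1,"ax":0,"ay":0,"az":0,"fingers":226},
  {"tx":-0.03,"ty":-0.7,"tz":0.1,"ax":0,"ay":0,"az":0,"fingers":226},
  {"tx":-0.03,"ty":-0.7,"tz":0,"ax":0,"ay":0,"az":0,"fingers":226},
  {"tx":-0.03,"ty":-0.7,"tz":0,"ax":0,"ay":0,"az":0,"fingers":226},
  {"tx":-0.03,"ty":-0.7,"tz":0,"ax":0,"ay":0,"az":0,"fingers":226},
  {"tx":-0.03,"ty":-0.7,"tz":0,"ax":0,"ay":0,"az":0,"fingers":226},
  {"tx":-0.03,"ty":-0.7,"tz":0,"ax":0,"ay":0,"az":0,"fingers":226},
  {"tx":-0.03,"ty":-0.7,"tz":0,"ax":0,"ay":0,"az":0,"fingers":226},
  {"tx":-0.03,"ty":-0.7,"tz":0,"ax":0,"ay":0,"az":0,"fingers":226},
  {"tx":-0.03,"ty":-0.7,"tz":0,"ax":0,"ay":0,"az":0,"fingers":226},
  {"tx":0,"ty":-0.7,"tz":0,"ax":0,"ay":0,"az":0,"fingers":226},
  {"tx":0,"ty":-0.7,"tz":0,"ax":0,"ay":0,"az":0,"fingers":226},
])

```text
clock: 10.1
tcp_pos: [0.5206, -0.2457, 0.0283]
orientation: [0.0, -0.704, 0.711, -0.0]
wrist_force: [-1.2, -0.2, 0.7]
width: 0.115
```

```bash
cat > hole.py <<'E'
# darkest compact spot (axle hole) near the expected image place, cast onto the hub top; prints world xy
from h import *
import sys
u,v=map(float,sys.argv[1:3]);r=int(sys.argv[3]);s=state()
m=camera_model("wrist");im=camera("wrist");cv2.imwrite(f"pics/{sys.argv[4]}.png",cv2.resize(im[...,::-1],None,fx=1.5,fy=1.5))
g=cv2.GaussianBlur(cv2.cvtColor(im,cv2.COLOR_RGB2GRAY),(0,0),2);u0,v0=int(u/1.5),int(v/1.5)
w=g[v0-r:v0+r,u0-r:u0+r];j,i=np.unravel_index(w.argmin(),w.shape);p=[u0-r+i,v0-r+j]
print(s["clock"],s["tcp_pos"].round(4),s["wrist_force"].round(1),"px1.5",np.array(p)*1.5,"min",w.min(),cast(m,p,.031).round(4))
E
python3 hole.py 385 297 20 w6
```

```text
10.1 [ 0.5206 -0.2457  0.0283] [-1.2 -0.2  0.7] px1.5 [384.  289.5] min 56 [[ 0.5522 -0.2466  0.031 ]]
```

arm_command([
  {"tx":-0.05,"ty":-0.5,"tz":0,"ax":0,"ay":0,"az":0,"fingers":226},
  {"tx":-0.05,"ty":-0.5,"tz":0,"ax":0,"ay":0,"az":0,"fingers":226},
  {"tx":0,"ty":-0.5,"tz":0,"ax":0,"ay":0,"az":0,"fingers":226},
  {"tx":0,"ty":-0.5,"tz":0,"ax":0,"ay":0,"az":0,"fingers":226},
  {"tx":0,"ty":-0.5,"tz":0,"ax":0,"ay":0,"az":0,"fingers":226},
  {"tx":0,"ty":-0.5,"tz":0,"ax":0,"ay":0,"az":0,"fingers":226},
  {"tx":0,"ty":-0.5,"tz":0,"ax":0,"ay":0,"az":0,"fingers":226},
  {"tx":0,"ty":-0.5,"tz":0,"ax":0,"ay":0,"az":0,"fingers":226},
  {"tx":0,"ty":-0.5,"tz":0,"ax":0,"ay":0,"az":0,"fingers":226},
  {"tx":0,"ty":-0.5,"tz":0,"ax":0,"ay":0,"az":0,"fingers":226},
])

```text
clock: 11.15
tcp_pos: [0.5702, -0.245, 0.0282]
orientation: [0.0, -0.704, 0.711, 0.0]
wrist_force: [-1.0, 0.2, 0.3]
width: 0.114
```

arm_command([
  {"tx":0,"ty":-0.5,"tz":0,"ax":0,"ay":0,"az":0,"fingers":226},
  {"tx":0,"ty":-0.5,"tz":0,"ax":0,"ay":0,"az":0,"fingers":226},
  {"tx":0,"ty":-0.5,"tz":0,"ax":0,"ay":0,"az":0,"fingers":226},
  {"tx":0,"ty":-0.5,"tz":0,"ax":0,"ay":0,"az":0,"fingers":226},
  {"tx":0,"ty":-0.5,"tz":0,"ax":0,"ay":0,"az":0,"fingers":226},
  {"tx":0,"ty":-0.5,"tz":0,"ax":0,"ay":0,"az":0,"fingers":226},
  {"tx":0,"ty":-0.5,"tz":0,"ax":0,"ay":0,"az":0,"fingers":226},
  {"tx":0,"ty":0,"tz":0,"ax":0,"ay":0,"az":0,"fingers":226},
])

```text
clock: 11.95
tcp_pos: [0.6058, -0.2456, 0.0284]
orientation: [0.0, -0.704, 0.711, -0.0]
wrist_force: [-0.2, 0.8, 0.3]
width: 0.112
```

```bash
python3 hole.py 380 293 20 w7
```

```text
11.95 [ 0.6058 -0.2456  0.0284] [-0.2  0.8  0.3] px1.5 [379.5 288. ] min 63 [[ 0.6379 -0.2452  0.031 ]]
```

Wheel C is at about x +59 mm in the magazine frame. I'll push slightly more, retreat, lift, and turn the tool 45° for wheel B.

arm_command([
  {"tx":0,"ty":-0.2,"tz":0,"ax":0,"ay":0,"az":0,"fingers":226},
  {"tx":0,"ty":0,"tz":0,"ax":0,"ay":0,"az":0,"fingers":226},
  {"tx":0,"ty":0.5,"tz":0,"ax":0,"ay":0,"az":0,"fingers":226},
  {"tx":0,"ty":0.7,"tz":0,"ax":0,"ay":0,"az":0,"fingers":226},
  {"tx":0,"ty":0.9,"tz":0,"ax":0,"ay":0,"az":0,"fingers":226},
  {"tx":0,"ty":0.9,"tz":0,"ax":0,"ay":0,"az":0,"fingers":226},
  {"tx":0,"ty":0,"tz":-2,"ax":0,"ay":0,"az":0,"fingers":226},
  {"tx":0,"ty":0,"tz":-3,"ax":0,"ay":0,"az":0,"fingers":226},
  {"tx":0,"ty":2.5,"tz":-3,"ax":0,"ay":0,"az":0,"fingers":226},
  {"tx":0,"ty":2.5,"tz":-3,"ax":0,"ay":0,"az":0,"fingers":226},
  {"tx":0,"ty":2,"tz":-2,"ax":0,"ay":0,"az":0,"fingers":226},
  {"tx":0,"ty":0,"tz":0,"ax":0,"ay":0,"az":0,"fingers":226},
  {"tx":0,"ty":0,"tz":0,"ax":0,"ay":0,"az":0,"fingers":226},
])

```text
clock: 13.3
tcp_pos: [0.5069, -0.2451, 0.1589]
orientation: [0.0, -0.703, 0.711, -0.001]
wrist_force: [-0.9, -0.5, -2.1]
width: 0.112
```

```bash
python3 look.py w8; python3 -c "
from bench import state;print(state()['q'].round(3))"
```

```text
13.3 [ 0.5069 -0.2451  0.1589] [-0.9 -0.5 -2.1] [[-0.0109, -0.9999, 0.0018], [-0.9999, 0.0109, -0.0011], [0.0011, -0.0018, -1.0]]
[-0.569  0.143  0.033  1.461  0.     2.583]
```

View pics/w8.png

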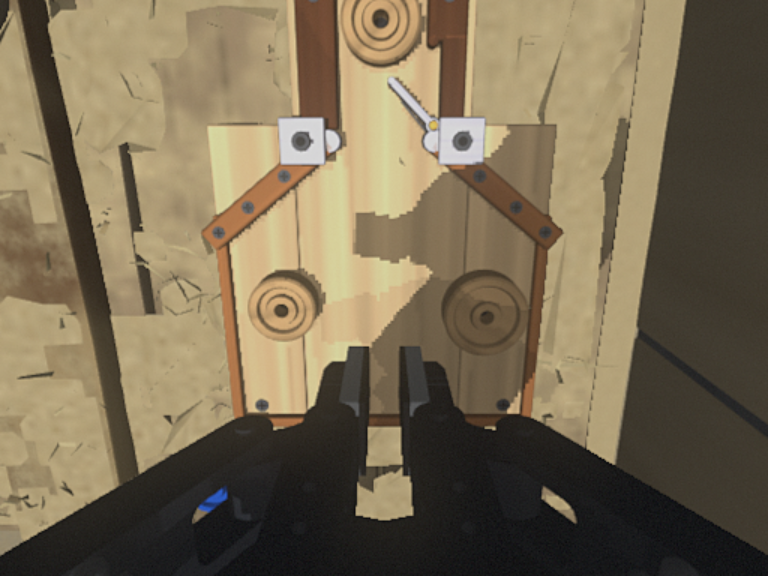

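The catch is shut behind wheel C at (381,18). Wheel B is at (281,310) and the big wheel at (486,317), unmoved. Joint 6 lacks range for a 45° clockwise turn, so I'll use the half-turn equivalent, az −135.

arm_command([
  {"tx":0,"ty":0,"tz":0,"ax":0,"ay":0,"az":-8.45,"fingers":226},
  {"tx":0,"ty":0,"tz":0,"ax":0,"ay":0,"az":-8.45,"fingers":226},
  {"tx":0,"ty":0,"tz":0,"ax":0,"ay":0,"az":-8.45,"fingers":226},
  {"tx":0,"ty":0,"tz":0,"ax":0,"ay":0,"az":-8.45,"fingers":226},
  {"tx":0,"ty":0,"tz":0,"ax":0,"ay":0,"az":-8.45,"fingers":226},
  {"tx":0,"ty":0,"tz":0,"ax":0,"ay":0,"az":-8.45,"fingers":226},
  {"tx":0,"ty":0,"tz":0,"ax":0,"ay":0,"az":-8.45,"fingers":226},
  {"tx":0,"ty":0,"tz":0,"ax":0,"ay":0,"az":-8.45,"fingers":226},
  {"tx":0,"ty":0,"tz":0,"ax":0,"ay":0,"az":-8.45,"fingers":226},
  {"tx":0,"ty":0,"tz":0,"ax":0,"ay":0,"az":-8.45,"fingers":226},
  {"tx":0,"ty":0,"tz":0,"ax":0,"ay":0,"az":-8.45,"fingers":226},
  {"tx":0,"ty":0,"tz":0,"ax":0,"ay":0,"az":-8.45,"fingers":226},
  {"tx":0,"ty":0,"tz":0,"ax":0,"ay":0,"az":-8.45,"fingers":226},
  {"tx":0,"ty":0,"tz":0,"ax":0,"ay":0,"az":-8.45,"fingers":226},
  {"tx":0,"ty":0,"tz":0,"ax":0,"ay":0,"az":-8.45,"fingers":226},
  {"tx":0,"ty":0,"tz":0,"ax":0,"ay":0,"az":-8.45,"fingers":226},
  {"tx":0,"ty":0,"tz":0,"ax":0,"ay":0,"az":0,"fingers":226},
])

```text
clock: 15.05
tcp_pos: [0.5067, -0.244, 0.1559]
orientation: [-0.002, 0.925, 0.38, -0.001]
wrist_force: [0.5, 0.8, -1.1]
width: 0.116
```

```bash
python3 - <<'E'
from h import *
import pickle
m=pickle.load(open("w8.pkl","rb"));B=cast(m,np.array([281.5,310.5])/1.5,.031)[0];G=cast(m,np.array([[301,141],[462,141]])/1.5,.035).mean(0);print("B",B,"gate",G, "C",cast(m,np.array([381,18])/1.5,.031),"big",cast(m,np.array([486,317])/1.5,.031))
T=toolR();s=state();print(s["tcp_pos"],s["q"].round(2),T.round(4).tolist())
d=T[:,1];B=np.array([.4849,-.1858,0]);t=B-.035*d;t[2]=.0315
print("target",t,"tool move cm",(T.T@(t-s["tcp_pos"])*100).round(2))
E
```

```text
B [ 0.48452766 -0.18588657  0.031     ] gate [ 0.57828637 -0.24512812  0.035     ] C [[ 0.63579202 -0.24556842  0.031     ]] big [[ 0.47920693 -0.30484966  0.031     ]]
[ 0.50666744 -0.24397141  0.15586263] [-0.57  0.15  0.03  1.46  0.    0.22] [[0.7115, 0.7026, -0.003], [0.7026, -0.7115, 0.0021], [-0.0007, -0.0036, -1.0]]
target [ 0.46030748 -0.16089634  0.0315    ] tool move cm [ 2.55 -9.12 12.47]
```

arm_command([
  {"tx":0.64,"ty":-2.3,"tz":0,"ax":0,"ay":0,"az":0,"fingers":226},
  {"tx":0.64,"ty":-2.3,"tz":0,"ax":0,"ay":0,"az":0,"fingers":226},
  {"tx":0.64,"ty":-2.3,"tz":0,"ax":0,"ay":0,"az":0,"fingers":226},
  {"tx":0.63,"ty":-2.2,"tz":0,"ax":0,"ay":0,"az":0,"fingers":226},
  {"tx":0,"ty":0,"tz":3,"ax":0,"ay":0,"az":0,"fingers":226},
  {"tx":0,"ty":0,"tz":3,"ax":0,"ay":0,"az":0,"fingers":226},
  {"tx":0,"ty":0,"tz":2.5,"ax":0,"ay":0,"az":0,"fingers":226},
  {"tx":0,"ty":0,"tz":0.5,"ax":0,"ay":0,"az":0,"fingers":226},
  {"tx":0,"ty":0,"tz":0,"ax":0,"ay":0,"az":0,"fingers":226},
  {"tx":0,"ty":0,"tz":0,"ax":0,"ay":0,"az":0,"fingers":226},
])

```text
clock: 16.05
tcp_pos: [0.462, -0.1623, 0.0692]
orientation: [0.0, 0.925, 0.379, 0.0]
wrist_force: [0.6, 0.2, 1.7]
width: 0.11
```

```bash
python3 - <<'E'
from h import *
T=toolR();s=state()
d=T[:,1];B=np.array([.4849,-.1858,0]);t=B-.035*d;t[2]=.0315
print(s["tcp_pos"],T.round(4).tolist(),"target",t,"tool move cm",(T.T@(t-s["tcp_pos"])*100).round(2))
E
```

```text
[ 0.46195405 -0.16227285  0.06920419] [[0.7125, 0.7017, 0.0012], [0.7017, -0.7125, -0.0006], [0.0004, 0.0012, -1.0]] target [ 0.46033988 -0.16086411  0.0315    ] tool move cm [-0.02 -0.22  3.77]
```

arm_command([
  {"tx":0,"ty":-0.2,"tz":2,"ax":0,"ay":0,"az":0,"fingers":226},
  {"tx":0,"ty":0,"tz":1.7,"ax":0,"ay":0,"az":0,"fingers":226},
  {"tx":0,"ty":0,"tz":0,"ax":0,"ay":0,"az":0,"fingers":226},
  {"tx":0,"ty":0.3,"tz":0,"ax":0,"ay":0,"az":0,"fingers":226},
  {"tx":0,"ty":0.4,"tz":0,"ax":0,"ay":0,"az":0,"fingers":226},
  {"tx":0,"ty":0.5,"tz":0,"ax":0,"ay":0,"az":0,"fingers":226},
  {"tx":0,"ty":0.6,"tz":0,"ax":0,"ay":0,"az":0,"fingers":226},
  {"tx":0,"ty":0.6,"tz":0.1,"ax":0,"ay":0,"az":0,"fingers":226},
  {"tx":0,"ty":0.6,"tz":0.1,"ax":0,"ay":0,"az":0,"fingers":226},
  {"tx":0,"ty":0.6,"tz":0.1,"ax":0,"ay":0,"az":0,"fingers":226},
  {"tx":0,"ty":0.6,"tz":0,"ax":0,"ay":0,"az":0,"fingers":226},
  {"tx":0,"ty":0.6,"tz":0,"ax":0,"ay":0,"az":0,"fingers":226},
  {"tx":0,"ty":0.6,"tz":0,"ax":0,"ay":0,"az":0,"fingers":226},
  {"tx":0,"ty":0.6,"tz":0,"ax":0,"ay":0,"az":0,"fingers":226},
  {"tx":0,"ty":0.6,"tz":0,"ax":0,"ay":0,"az":0,"fingers":226},
  {"tx":0,"ty":0.6,"tz":0,"ax":0,"ay":0,"az":0,"fingers":226},
  {"tx":0,"ty":0.6,"tz":0,"ax":0,"ay":0,"az":0,"fingers":226},
  {"tx":0,"ty":0.6,"tz":0,"ax":0,"ay":0,"az":0,"fingers":226},
  {"tx":0,"ty":0.3,"tz":0,"ax":0,"ay":0,"az":0,"fingers":226},
  {"tx":0,"ty":0,"tz":0,"ax":0,"ay":0,"az":0,"fingers":226},
])

```text
clock: 18.05
tcp_pos: [0.5213, -0.2228, 0.0284]
orientation: [0.0, 0.925, 0.38, 0.0]
wrist_force: [-0.0, -0.8, 0.2]
width: 0.114
```

arm_command([
  {"tx":0,"ty":-0.5,"tz":0,"ax":0,"ay":0,"az":0,"fingers":226},
  {"tx":0,"ty":-1,"tz":0,"ax":0,"ay":0,"az":0,"fingers":226},
  {"tx":0,"ty":-0.5,"tz":-3,"ax":0,"ay":0,"az":0,"fingers":226},
  {"tx":0,"ty":0,"tz":-5,"ax":0,"ay":0,"az":0,"fingers":226},
  {"tx":0,"ty":0,"tz":-4,"ax":0,"ay":0,"az":8.45,"fingers":226},
  {"tx":0,"ty":0,"tz":0,"ax":0,"ay":0,"az":8.45,"fingers":226},
  {"tx":0,"ty":0,"tz":0,"ax":0,"ay":0,"az":8.45,"fingers":226},
  {"tx":0,"ty":0,"tz":0,"ax":0,"ay":0,"az":8.45,"fingers":226},
  {"tx":0,"ty":0,"tz":0,"ax":0,"ay":0,"az":8.45,"fingers":226},
  {"tx":0,"ty":0,"tz":0,"ax":0,"ay":0,"az":8.45,"fingers":226},
  {"tx":0,"ty":0,"tz":0,"ax":0,"ay":0,"az":8.45,"fingers":226},
  {"tx":0,"ty":0,"tz":0,"ax":0,"ay":0,"az":8.45,"fingers":226},
  {"tx":0,"ty":0,"tz":0,"ax":0,"ay":0,"az":8.45,"fingers":226},
  {"tx":0,"ty":0,"tz":0,"ax":0,"ay":0,"az":8.45,"fingers":226},
  {"tx":0,"ty":0,"tz":0,"ax":0,"ay":0,"az":8.45,"fingers":226},
  {"tx":0,"ty":0,"tz":0,"ax":0,"ay":0,"az":8.45,"fingers":226},
  {"tx":0,"ty":0,"tz":0,"ax":0,"ay":0,"az":8.45,"fingers":226},
  {"tx":0,"ty":0,"tz":0,"ax":0,"ay":0,"az":8.45,"fingers":226},
  {"tx":0,"ty":0,"tz":0,"ax":0,"ay":0,"az":8.45,"fingers":226},
  {"tx":0,"ty":0,"tz":0,"ax":0,"ay":0,"az":8.45,"fingers":226},
])

```text
clock: 20.05
tcp_pos: [0.506, -0.2072, 0.1482]
orientation: [-0.0, -0.702, 0.713, 0.0]
wrist_force: [0.0, -0.8, -0.4]
width: 0.114
```

arm_command([
  {"tx":1.8,"ty":0.6,"tz":0,"ax":0,"ay":0,"az":0,"fingers":226},
  {"tx":1.8,"ty":0.6,"tz":0,"ax":0,"ay":0,"az":0,"fingers":226},
  {"tx":0,"ty":0,"tz":0,"ax":0,"ay":0,"az":0,"fingers":226},
  {"tx":0,"ty":0,"tz":0,"ax":0,"ay":0,"az":0,"fingers":226},
])

```text
clock: 20.45
tcp_pos: [0.4939, -0.2434, 0.1482]
orientation: [0.0, -0.703, 0.711, 0.0]
wrist_force: [-0.2, -1.1, 0.2]
width: 0.114
```

```bash
python3 look.py w9
```

```text
20.45 [ 0.4939 -0.2434  0.1482] [-0.2 -1.1  0.2] [[-0.0106, -0.9999, -0.0003], [-0.9999, 0.0106, 0.0009], [-0.0009, 0.0003, -1.0]]
```

View pics/w9.png

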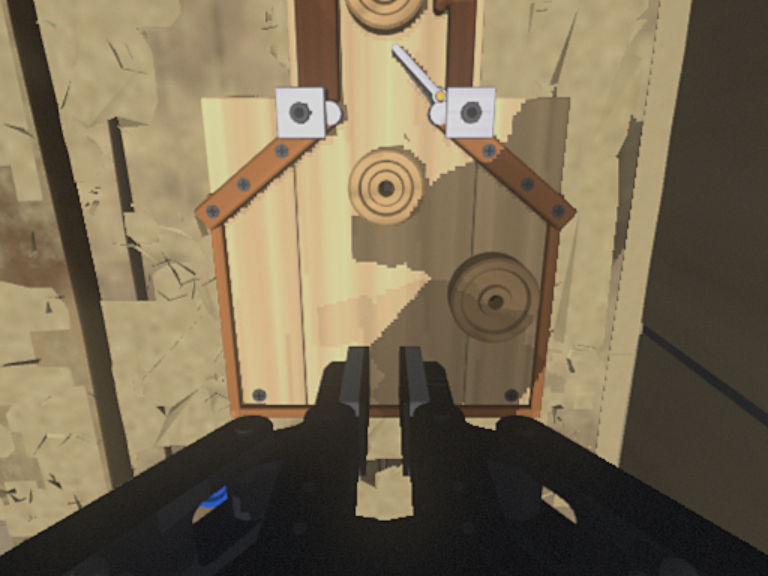

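Wheel B is at (386,188), in line with the gate middle (385). The catch is shut, and C is visible at the top. I'll descend and push it in.

arm_command([
  {"tx":0.1,"ty":0,"tz":3,"ax":0,"ay":0,"az":0,"fingers":226},
  {"tx":0,"ty":0,"tz":3,"ax":0,"ay":0,"az":0,"fingers":226},
  {"tx":0,"ty":0,"tz":3,"ax":0,"ay":0,"az":0,"fingers":226},
  {"tx":0,"ty":0,"tz":2,"ax":0,"ay":0,"az":0,"fingers":226},
  {"tx":0,"ty":0,"tz":1,"ax":0,"ay":0,"az":0,"fingers":226},
  {"tx":0,"ty":0,"tz":0,"ax":0,"ay":0,"az":0,"fingers":226},
  {"tx":0,"ty":-0.6,"tz":0,"ax":0,"ay":0,"az":0,"fingers":226},
  {"tx":0,"ty":-0.6,"tz":0,"ax":0,"ay":0,"az":0,"fingers":226},
  {"tx":0,"ty":-0.5,"tz":0,"ax":0,"ay":0,"az":0,"fingers":226},
  {"tx":0,"ty":-0.5,"tz":0,"ax":0,"ay":0,"az":0,"fingers":226},
  {"tx":0,"ty":-0.5,"tz":0,"ax":0,"ay":0,"az":0,"fingers":226},
  {"tx":0,"ty":-0.5,"tz":0,"ax":0,"ay":0,"az":0,"fingers":226},
  {"tx":0,"ty":-0.5,"tz":0,"ax":0,"ay":0,"az":0,"fingers":226},
  {"tx":0,"ty":0,"tz":0,"ax":0,"ay":0,"az":0,"fingers":226},
])

```text
clock: 21.9
tcp_pos: [0.5323, -0.2455, 0.0283]
orientation: [0.0, -0.704, 0.711, -0.0]
wrist_force: [0.7, 0.8, -0.3]
width: 0.115
```

```bash
python3 hole.py 384 290 20 w10
```

```text
21.9 [ 0.5323 -0.2455  0.0283] [ 0.7  0.8 -0.3] px1.5 [382.5 288. ] min 57 [[ 0.5644 -0.2459  0.031 ]]
```

arm_command([
  {"tx":0,"ty":-0.5,"tz":0,"ax":0,"ay":0,"az":0,"fingers":226},
  {"tx":0,"ty":-0.5,"tz":0,"ax":0,"ay":0,"az":0,"fingers":226},
  {"tx":0,"ty":-0.5,"tz":0,"ax":0,"ay":0,"az":0,"fingers":226},
  {"tx":0,"ty":-0.5,"tz":0,"ax":0,"ay":0,"az":0,"fingers":226},
  {"tx":0,"ty":-0.5,"tz":0,"ax":0,"ay":0,"az":0,"fingers":226},
  {"tx":0,"ty":-0.5,"tz":0,"ax":0,"ay":0,"az":0,"fingers":226},
  {"tx":0,"ty":-0.5,"tz":0,"ax":0,"ay":0,"az":0,"fingers":226},
  {"tx":0,"ty":-0.5,"tz":0,"ax":0,"ay":0,"az":0,"fingers":226},
])

```text
clock: 22.75
tcp_pos: [0.5717, -0.2456, 0.0282]
orientation: [-0.0, -0.704, 0.711, 0.0]
wrist_force: [-1.9, 1.1, 1.2]
width: 0.118
```

arm_command([
  {"tx":0,"ty":-0.5,"tz":0,"ax":0,"ay":0,"az":0,"fingers":226},
  {"tx":0,"ty":-0.5,"tz":0,"ax":0,"ay":0,"az":0,"fingers":226},
  {"tx":0,"ty":-0.5,"tz":0,"ax":0,"ay":0,"az":0,"fingers":226},
  {"tx":0,"ty":-0.5,"tz":0,"ax":0,"ay":0,"az":0,"fingers":226},
  {"tx":0,"ty":-0.5,"tz":0,"ax":0,"ay":0,"az":0,"fingers":226},
  {"tx":0,"ty":-0.5,"tz":0,"ax":0,"ay":0,"az":0,"fingers":226},
  {"tx":0,"ty":-0.4,"tz":0,"ax":0,"ay":0,"az":0,"fingers":226},
  {"tx":0,"ty":-0.2,"tz":0,"ax":0,"ay":0,"az":0,"fingers":226},
  {"tx":0,"ty":0,"tz":0,"ax":0,"ay":0,"az":0,"fingers":226},
])

```text
clock: 23.65
tcp_pos: [0.6079, -0.2462, 0.0283]
orientation: [0.0, -0.704, 0.711, -0.0]
wrist_force: [-0.8, -0.1, 0.4]
width: 0.113
```

```bash
python3 hole.py 380 290 20 w11
```

```text
23.65 [ 0.6079 -0.2462  0.0283] [-0.8 -0.1  0.4] px1.5 [381. 288.] min 62 [[ 0.6401 -0.2462  0.031 ]]
```

B is about 62 mm past the gate. I'll retreat, lift, and check everything.

arm_command([
  {"tx":0,"ty":0.5,"tz":0,"ax":0,"ay":0,"az":0,"fingers":226},
  {"tx":0,"ty":0.7,"tz":0,"ax":0,"ay":0,"az":0,"fingers":226},
  {"tx":0,"ty":0.9,"tz":0,"ax":0,"ay":0,"az":0,"fingers":226},
  {"tx":0,"ty":0.9,"tz":0,"ax":0,"ay":0,"az":0,"fingers":226},
  {"tx":0,"ty":0,"tz":-2,"ax":0,"ay":0,"az":0,"fingers":226},
  {"tx":0,"ty":0,"tz":-3,"ax":0,"ay":0,"az":0,"fingers":226},
  {"tx":0,"ty":0,"tz":-4,"ax":0,"ay":0,"az":0,"fingers":226},
  {"tx":0,"ty":0,"tz":-4,"ax":0,"ay":0,"az":0,"fingers":226},
  {"tx":0,"ty":0,"tz":-4,"ax":0,"ay":0,"az":0,"fingers":226},
  {"tx":0,"ty":0,"tz":-4,"ax":0,"ay":0,"az":0,"fingers":226},
  {"tx":0,"ty":0,"tz":0,"ax":0,"ay":0,"az":0,"fingers":226},
  {"tx":0,"ty":0,"tz":0,"ax":0,"ay":0,"az":0,"fingers":226},
])

```text
clock: 24.9
tcp_pos: [0.5777, -0.2467, 0.2403]
orientation: [0.0, -0.703, 0.711, -0.002]
wrist_force: [-0.3, 0.9, -0.6]
width: 0.113
```

```bash
python3 look.py w12
```

```text
24.9 [ 0.5777 -0.2467  0.2403] [-0.3  0.9 -0.6] [[-0.0106, -0.9999, 0.0033], [-0.9999, 0.0106, -0.0022], [0.0022, -0.0033, -1.0]]
```

View pics/w12.png

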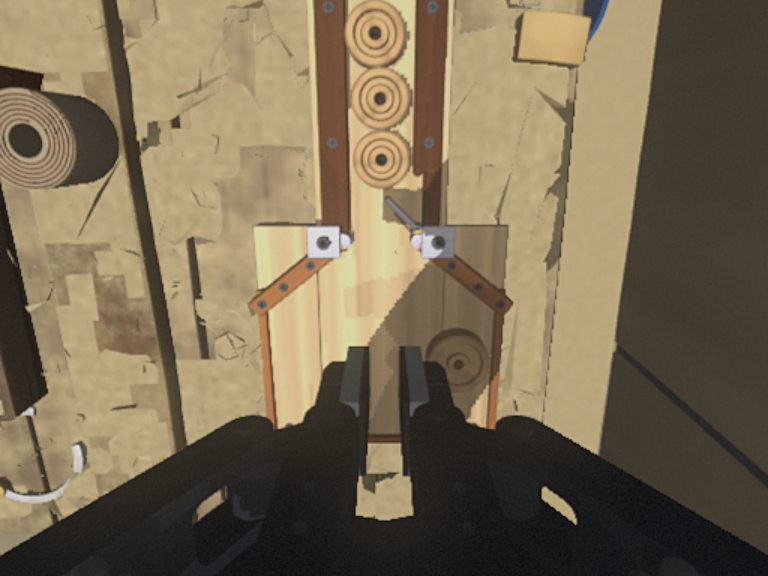

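All three wheels are in single file at (375,33), (380,98) and (381,159). The leaf is shut with its tip at (387,199), and the big wheel is in the tray at (457,365). I'll do a number check and hand in.

```bash
python3 - <<'E'
from h import *
import pickle
m=pickle.load(open("w12.pkl","rb"));O=np.array([.5785,-.2455]);a=-.0108;R=np.array([[np.cos(a),np.sin(a)],[-np.sin(a),np.cos(a)]])
f=lambda p,z:print((1e3*(cast(m,np.array(p)/1.5,z)[:,:2]-O)@R.T).round(1).tolist())
f([[375,33],[380,98],[381,159],[457,365]],.031);f([[388,199]],.027)
s=state();print(s["clock"],np.abs(s["qvel"]).max())
job_done()
E
```

```text
[[137.3, 3.9], [98.0, 0.7], [58.4, 0.1], [-99.5, -59.8]]
[[30.3, -4.9]]
24.95 0.0403523845766295
the job is handed in; nothing more can be done
```

I pushed the three small wheels one at a time through the gate into the slot with the fingertips slightly apart as a cradle, and handed the job in at 25 s of the 64 s allowed. I checked that the catch was shut after each wheel before starting the next.

- **Wheels:** the last picture puts their centres 137, 98 and 58 mm past the gate and within 4 mm of the slot's middle, lying flat.
- **Catch:** its tip is at (30, −5) mm, which is the shut position.
- **Oversize wheel:** it never moved and is still in the tray at (−100, −60) mm.
- **Other items:** nothing I saw showed the roll, calipers, offcut or blue look-alike disturbed, but I did not measure their positions at the end.
- **Forces:** wrist force readings stayed at or below about 2 N, and the fingers were well clear at hand-in.

The first move call was refused because I left keys out of its rows. It moved nothing, and no check failed or disagreed.

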